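Turn the display plate onto its key and press it home

TASK

The green round plate of the counter display stand still sits high on its spindle. With closed fingertips push it round until the notch in its rim stands over the red key on the wooden foot, then press it down until it is fully home on the foot, and take the hand away. Only push and press it, with nothing but the fingers: do not lift the plate, and leave the jar, the carton and the tin where they stand.

Things in the scene. Friction and masses are not known exactly. Their poses are not given: they have to be found in the camera images.
- foot: round light-wood foot of the stand, 216 mm across and 30 mm high, fixed to the counter; origin at the centre of its underside, on the spindle axis (vertical). Its x axis points from the spindle axis to the red key.
- key (a point): top of the red key, 65 mm from the spindle axis. The key is a round-topped radial bar on the foot, 12 mm wide, from 50 to 102 mm from the axis, standing 8 mm above the foot (top 38 mm above the counter). Its outer end can always be seen beyond the plate's edge.
- plate: green round plate, 150 mm across, 12 mm thick, turning either way without stops about the vertical spindle axis (friction 0.05 N m; stays where left). Origin on the axis at its underside, 40 mm above the counter while high, 30 mm when home; x axis from the axis to its notch. On top: dark brown hub at the centre, three light-wood finger studs, a white line from hub to notch.
- notch (a point): middle of the notch at the plate's underside, 65 mm from the axis. The notch is a slot open to the rim, 20 mm wide, from 48 mm from the axis out to the rim, cut right through the plate. When the notch is over the key this point is straight above point key to within 4 mm.
- hub_top (a point): centre of the top of the dark brown wooden hub (32 mm across, 16 mm high above the plate's top, 28 mm above its underside): the place to press
- stud0 (a point): top centre of finger stud 0 (16 mm across, 22 mm high above the plate, 58 mm from the axis), 60 degrees counter-clockwise (from above) from the notch. The side of a stud is pushed to turn the plate.
- stud1 (a point): the same, stud 1, opposite the notch (180 degrees)
- stud2 (a point): the same, stud 2, 60 degrees clockwise from the notch (300 degrees)
- seat (a joint): how far the plate has been pressed down its spindle, m: 0 at the start (high), 0.010 fully home on the foot, negative if lifted. It moves against a steady friction of about 6 N and stays where it is left; unless the notch is over the key, the key stops it at about 0.002 to 0.004.
- jar: amber glass jar with black cap, 52 mm across, 70 mm high, loose; origin at the centre of its underside. Leave it alone.
- carton: small brown carton, 75 x 50 x 50 mm, loose; origin at the centre of its underside. Leave it alone.
- tin: round tin with a green lid, 62 mm across, 44 mm high, loose; origin at the centre of its underside. Leave it alone.
Things that resemble listed ones, but are neither listed nor needed, are in the scene too. There is more than one size of the foot; the one meant has the size given above.

How it is judged:
On the way, in this order (a step that is already met when the one before it is completed fails the run):
1. the notch has been turned over the key while the plate is still high (horizontal distance between notch and key below 0.008 m and value of joint seat below 0.006 m).
2. the plate is pressed home (value of joint seat above 0.0085 m), for 0.2 s.
At the end, for the whole second after the job is handed in: The plate is down on the foot (within 1.5 mm of fully home), its notch on the key (within 8 mm), at rest; jar, carton and tin within 20 mm of where they stood (value of joint seat above 0.0085 m and horizontal distance between notch and key below 0.008 m and linear speed of plate below 0.01 m/s and angular speed of plate below 0.05 rad/s and distance of each of jar, carton, tin from where it was at the start of the episode below 0.02 m); the robot touches nothing.
It fails at once if the plate is lifted (more than 5 mm above its starting height) (value of joint seat below -0.005 m).
It fails at once if something other than the fingers pushes the plate (over 3 N) (contact force between the arm and plate above 3 N).
It fails at once if the jar is pushed away or lifted (over 20 mm) (distance of jar from where it was at the start of the episode above 0.02 m).
It fails at once if the carton is pushed away or lifted (over 20 mm) (distance of carton from where it was at the start of the episode above 0.02 m).
It fails at once if the tin is pushed away or lifted (over 20 mm) (distance of tin from where it was at the start of the episode above 0.02 m).
It also fails if it takes over 51 s, if anything falls off the work surface, if the arm or the gripper's body presses on something with over 40 N, if the wrist force passes 120 N, or if a joint passes its speed limit or range.

ROBOT

A 6-joint arm with a two-finger parallel gripper is mounted at the origin on the work surface. World frame = base frame: x ahead of the robot, y to its left, z up, the work surface at z = 0. Lengths are in m, angles in rad, forces in N, time in s.
With the tool pointing down it reaches from about 0.35 to 0.8 m from the base axis. Payload 7.3 kg.
Tool frame: the origin (TCP) lies between the finger pads; the fingertips stand 25 mm ahead of it and the grasp point (between the pads) lies 6 mm ahead of it (r.tip_extent is the distance from the TCP to the fingertips, in m); z points along the fingers, y is the line along which they close (so a half turn about z gives the same grasp; the last joint's range is limited). The gripper opens to 85 mm and grips with 20 to 120 N. Pads are 22 mm wide; open, the fingers measure 114 mm over their backs; the gripper's body (76 mm by 85 mm) begins 54 mm behind the grasp point. The pads swing forward as they close: fully open they stand 13 mm farther back than shut.
Start: joints at [-1.371, 0.342, 1.524, -0, 1.275, -0.146], TCP at [0.178, -0.494, 0.256] pointing down, gripper open.
Joint ranges: [-2.53, 2.53], [-0.77, 2.02], [0.04, 2.7], [-1, 4.14], [0.28, 2.66], [-3.11, 3.11]. Speed limits (rad/s): [2.57, 2.57, 3.14, 3.14, 3.14, 3.14].

INTERFACE

Orientations are given as a unit quaternion [x, y, z, w].
In Python, from workcell import r, command_gripper, optics gives the robot as it stands. The module is installed in compiled form; this text tells all that it offers. Calls block until the motion is done:
- r.reach(position, orientation): joint-space move of the TCP to a pose.
- r.move_straight(position, orientation=None, speed=0.15, max_force=None): straight line of the TCP; orientation=None keeps the orientation; speed is the mean speed in m/s. With max_force (N) it stops when the force on the tool has changed by that much, and returns True; else False.
- r.movej(angles): joint-space move.
- command_gripper(opening, force=None): finger opening in m; force is the grip in N (None keeps the last); returns when the fingers have stopped.
- r.hold(seconds).
- r.solve_ik(position, orientation): joint angles nearest the present ones, or None.
- r.read_state(): the state.
- optics.get_image(name): name is "scene" or "side" or "wrist"; returns (picture, depth): 480x640x3 uint8, red, green, blue; 480x640 float32, m along the optical axis (not along the pixel's ray), 0 where there is no reading.
- optics.camera_model(name): a dict with "K" (3x3 intrinsics, pixels), "R" (3x3) and "t" (3): a world point X has camera coordinates R X + t; the wrist camera has in their place "tool_from_camera" (4x4, takes a point from camera to tool coordinates, whose origin is the TCP and whose axes are the flange's). Camera axes: x right, y down, z forward; pixel columns grow to the right and rows downward; lengths in m; the calibration is good to about 2 mm. A picture is of the moment at which its call begins: read the wrist's pose just before it. camera_model takes no time and is no camera call.
A pose or a line that the arm cannot do raises r.PlanningError and nothing moves.
- r.finish_job(): hands the job in; it is judged then, once.
The state is a dict: "time_s": time; "joint_positions": joint angles; "dq": joint speeds; "tau": joint torques, N m; "eef_pos": TCP position; "eef_rot": TCP orientation; "contact_force": force on the tool from outside, world axes, zero at the start; "torque": the same for the moment, N m; "grip_width": finger opening in m; "grip_force": force on a finger pad.
Only numpy, scipy, OpenCV 4.12 (cv2) and the standard library are available. Lean on these libraries where they do the work, as an engineer would, in place of code of your own. Each camera call takes 0.05 s, during which the arm holds its last target. There are 200 camera calls.

## Working session

There is one attempt and no reset: what is moved stays moved. The work goes in short steps, each a Python script; the robot and the scene stay as the last script left them, time stands still between calls to the robot, and variables do not carry over. Pictures are saved under pics/ and viewed, at most 10 in all, crops included, and the job is handed in when it is done.

```bash
mkdir -p pics; python3 - <<'E'
from workcell import r, optics
import cv2, numpy as np
for n in ("scene","side"):
    p,d=optics.get_image(n); cv2.imwrite(f"pics/{n}0.png",p[:,:,::-1]); np.savez(f"{n}0.npz",p=p,d=d)
    m=optics.camera_model(n); print(n,m["K"],-m["R"].T@m["t"],m["R"][2])
E
```

```text
scene [[470.33386829   0.         318.28681701]
 [  0.         470.33386829 242.64027941]
 [  0.           0.           1.        ]] [ 1.018588   -0.19950738  0.82015866] [-0.47397427  0.24729226 -0.84510054]
side [[446.65453844   0.         311.82110909]
 [  0.         446.65453844 239.19079157]
 [  0.           0.           1.        ]] [0.27175514 0.57344786 0.75764523] [ 0.35057159 -0.61765811 -0.70398723]
```

View pics/scene0.png

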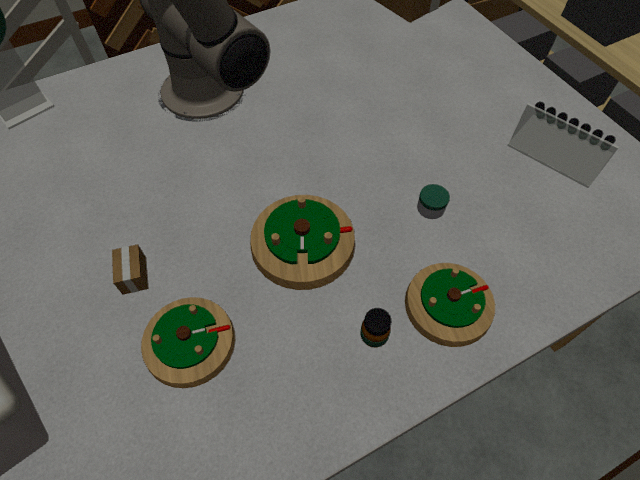

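View pics/side0.png

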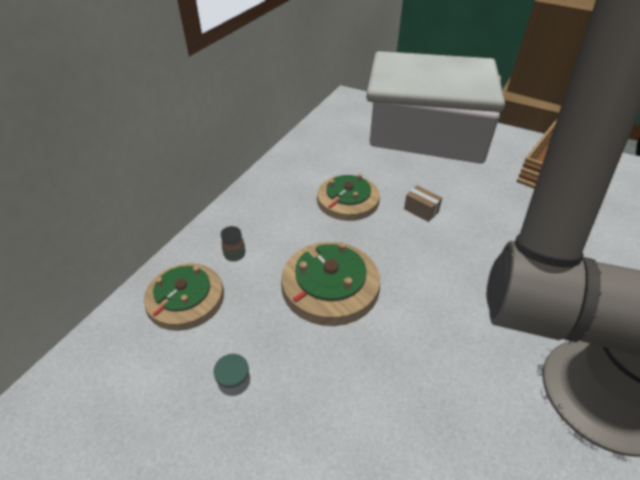

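The scene view shows three stands. The middle one, with its hub at about (302,227), looks largest. Its notch is at about (302,258) and its red key at (346,230). The jar is at (377,325), the tin at (433,200) and the carton at (129,268). Next I'll measure them.

```bash
cat > h.py <<'E'
from workcell import r, optics, command_gripper
import cv2, numpy as np
from scipy.optimize import least_squares
def cast(n,uv,z,pose=None):
    m=optics.camera_model(n); uv=np.atleast_2d(uv).astype(float)
    R,t=(m["R"],m["t"])
    c=-R.T@t; d=np.c_[uv,np.ones(len(uv))]@np.linalg.inv(m["K"]).T@R
    return (c+d*((z-c[2])/d[:,2])[:,None])[:,:2]
def circle(P):
    f=lambda q:np.hypot(*(P-q[:2]).T)-q[2]
    return least_squares(f,[*P.mean(0),.07],loss="soft_l1",f_scale=.002).x
def masks(p):
    h=cv2.cvtColor(p,cv2.COLOR_RGB2HSV); 
    g=cv2.inRange(h,(45,110,25),(85,255,255)); 
    red=cv2.inRange(h,(0,190,90),(6,255,255))|cv2.inRange(h,(175,190,90),(180,255,255))
    white=cv2.inRange(h,(0,0,95),(180,60,255))
    return g,red,white
def stand(n,p,zp=.052,zk=.038,near=None):
    g,red,white=masks(p); out=[]
    for c in cv2.findContours(g,cv2.RETR_EXTERNAL,cv2.CHAIN_APPROX_NONE)[0]:
        if cv2.contourArea(c)<800: continue
        q=circle(cast(n,cv2.convexHull(c)[:,0],zp)); C=q[:2]
        if near is not None and np.hypot(*(C-near))>.03: continue
        def pts(m,z,a,b):
            v,u=np.nonzero(m); P=cast(n,np.c_[u,v],z)-C; k=np.hypot(*P.T); return P[(k>a)&(k<b)]
        K=pts(red,zk,.03,.12); W=pts(white,zp,.018,.05)
        ang=lambda P: np.degrees(np.arctan2(*P.mean(0)[::-1])) if len(P) else None
        out.append((C.round(4),q[2].round(4),"key",ang(K),len(K),"line",ang(W),len(W)))
    return out
E
python3 - <<'E'
from h import *
for n in ("scene","side"):
    p=optics.get_image(n)[0]
    for o in stand(n,p): print(n,*o)
for nm,uv,z in (("tin",(434,193),.044),("jar",(377,316),.07),("carton",(126,262),.05)): print(nm,cast("scene",uv,z))
print(cast("side",[(331,267)],.068),cast("scene",[(302,227)],.068))
p=optics.get_image("scene")[0]; cv2.imwrite("pics/c.png",cv2.resize(p[185:295,240:365,::-1],None,fx=5,fy=5,interpolation=2))
E
```

```text
scene [ 0.6434 -0.2663] 0.0573 key 78.85067992202175 70 line 81.31767992629813 29
scene [0.804  0.1827] 0.0574 key 83.75505049862046 56 line 85.82935030691303 26
scene [0.5467 0.0101] 0.0761 key 70.0258377683208 49 line -27.373895846307022 43
side [0.7908 0.2002] 0.0528 key None 0 line 76.53019453534516 33
side [0.5443 0.0158] 0.071 key None 0 line -30.193445062929623 42
side [ 0.5832 -1.5199] 0.4513 key None 0 line None 0
tin [[0.5904502  0.29791728]]
jar [[0.77717925 0.03812874]]
carton [[ 0.45109713 -0.31495409]]
[[0.54091043 0.02085042]] [[0.55018916 0.00982838]]
```

View pics/c.png

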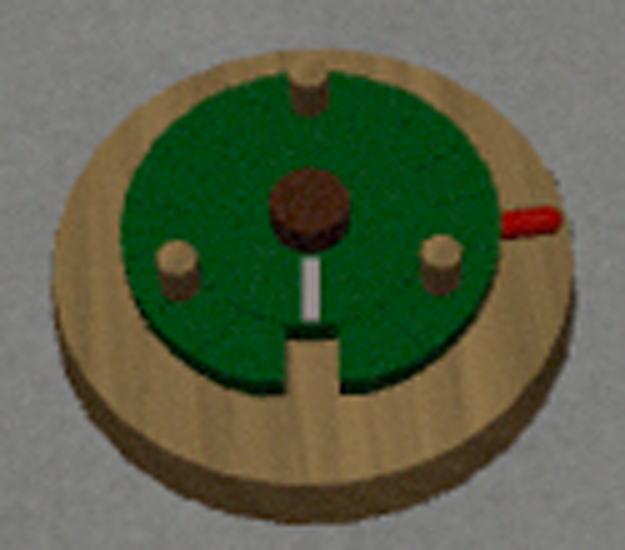

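The middle stand is confirmed: its plate radius measures 75 mm. The notch is at about -28° and the key at about 70°. I'll refine this with the wrist camera from above.

```bash
cat >> h.py <<'E'
from scipy.spatial.transform import Rotation as Ro
class W:  # wrist camera snapshot, presented with a fixed-camera model
    pass
_cm=optics.camera_model
def wrist_model():
    s=r.read_state(); m=_cm("wrist"); T=np.eye(4); T[:3,:3]=Ro.from_quat(s["eef_rot"]).as_matrix(); T[:3,3]=s["eef_pos"]
    M=np.linalg.inv(T@np.array(m["tool_from_camera"])); return dict(K=m["K"],R=M[:3,:3],t=M[:3,3])
snap={}
def cast(n,uv,z):
    m=snap["m"] if n=="wrist" else _cm(n); uv=np.atleast_2d(uv).astype(float)
    R,t=m["R"],m["t"]; c=-R.T@t; d=np.c_[uv,np.ones(len(uv))]@np.linalg.inv(m["K"]).T@R
    return (c+d*((z-c[2])/d[:,2])[:,None])[:,:2]
def wrist():
    snap["m"]=wrist_model(); return optics.get_image("wrist")[0]
def down(yaw): # tool z down, tool x at heading yaw (rad)
    return (Ro.from_euler("z",yaw)*Ro.from_euler("x",np.pi)).as_quat()
E
python3 - <<'E'
from h import *
print(_cm("wrist")["tool_from_camera"], r.read_state()["eef_rot"])
command_gripper(0)
C=np.array([.546,.013])
for y in np.radians(np.arange(-180,180,30)):
    q=r.solve_ik([*C,.33],down(y)); print(round(np.degrees(y)),None if q is None else np.round(q,2))
r0=Ro.from_quat(r.read_state()["eef_rot"]).as_matrix(); yaw=0
M=np.array(_cm("wrist")["tool_from_camera"])
off=(Ro.from_quat(down(yaw)).as_matrix()@M[:3,3])[:2]
r.reach([*(C-off),.30],down(yaw))
p=wrist(); cv2.imwrite("pics/w1.png",p[:,:,::-1])
for o in stand("wrist",p): print(*o)
print(r.read_state()["time_s"])
E
```

```text
Traceback (most recent call last):
NameError: name '_cm' is not defined
```

```bash
sed -i 's/_cm\b/cm/g; /^class W/d; /^    pass/d' h.py
python3 - <<'E'
from h import *
print(cm("wrist")["tool_from_camera"], r.read_state()["eef_rot"])
command_gripper(0)
C=np.array([.546,.013])
for y in np.radians(np.arange(-180,180,30)):
    q=r.solve_ik([*C,.33],down(y)); print(round(np.degrees(y)),None if q is None else np.round(q,2))
yaw=0
M=np.array(cm("wrist")["tool_from_camera"])
off=(Ro.from_quat(down(yaw)).as_matrix()@M[:3,3])[:2]
r.reach([*(C-off),.30],down(yaw))
p=wrist(); cv2.imwrite("pics/w1.png",p[:,:,::-1])
for o in stand("wrist",p): print(*o)
print(r.read_state()["time_s"])
E
```

```text
[[-1.69220727e-03 -9.50917852e-01 -3.09438807e-01  7.90938738e-02]
 [ 9.99998383e-01 -1.42102526e-03 -1.10175663e-03 -6.10302954e-04]
 [ 6.07959684e-04 -3.09440172e-01  9.50918719e-01 -1.16831444e-01]
 [ 0.00000000e+00  0.00000000e+00  0.00000000e+00  1.00000000e+00]] [ 9.85093845e-01  1.72017415e-01  1.84032858e-06 -3.52894006e-04]
-180 [-0.12  0.34  1.33  0.    1.48 -1.69]
-150 [-0.12  0.34  1.33  0.    1.48 -2.21]
-120 [-0.12  0.34  1.33  0.    1.48 -2.73]
-90 [-0.12  0.34  1.33 -0.    1.48  3.03]
-60 [-0.12  0.34  1.33 -0.    1.48  2.5 ]
-30 [-0.12  0.34  1.33 -0.    1.48  1.98]
0 [-0.12  0.34  1.33 -0.    1.48  1.45]
30 [-0.12  0.34  1.33 -0.    1.48  0.93]
60 [-0.12  0.34  1.33 -0.    1.48  0.41]
90 [-0.12  0.34  1.33  0.    1.48 -0.12]
120 [-0.12  0.34  1.33  0.    1.48 -0.64]
150 [-0.12  0.34  1.33  0.    1.48 -1.16]
[0.5438 0.0138] 0.0745 key 69.87204005611781 21 line -26.599564832316318 283
[ 0.6197 -0.2403] 0.0418 key None 0 line None 0
3.1667
```

View pics/w1.png

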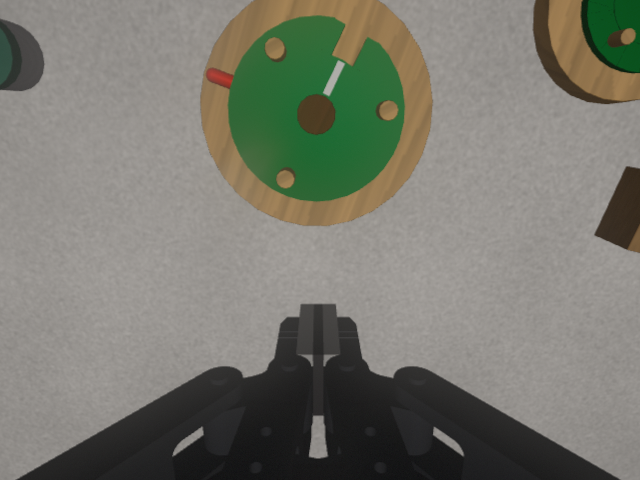

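```bash
cat >> h.py <<'E'
C=np.array([.5445,.0135]); ZP=.083
def pose(a,z,d=.019):  # a: stud angle (deg) that the tip is just touching from the clockwise side
    a=np.radians(a); er=np.array([np.cos(a),np.sin(a)]); et=np.array([-er[1],er[0]])
    return [*(C+.058*er-d*et),z],down(a+np.pi/2)
def push(a0,a1):
    r.reach(*pose(a0,.16)); 
    if r.move_straight(pose(a0,ZP)[0],speed=.08,max_force=12): print("BLOCKED"); return
    for a in np.linspace(a0,a1,int(np.ceil(abs(a1-a0)/10))+1)[1:]:
        if r.move_straight(*pose(a,ZP),speed=.05,max_force=15): print("blocked",a); break
    print(r.read_state()["contact_force"])
    r.move_straight(pose(a,ZP,.025)[0],speed=.05)
    r.move_straight(pose(a,.2,.025)[0])
def look(name=None,zp=.052):
    off=(Ro.from_quat(down(0)).as_matrix()@np.array(cm("wrist")["tool_from_camera"])[:3,3])[:2]
    r.reach([*(C-off-[.05,0]),.30],down(0)); r.hold(.2); p=wrist()
    if name: cv2.imwrite(name,p[:,:,::-1])
    for o in stand("wrist",p,zp,near=C): print(*o)
    print(r.read_state()["time_s"])
E
python3 - <<'E'
from h import *
push(-86.6-16, 9.9-7)
look("pics/w2.png")
E
```

```text
[ 0.49809719  1.09664114 -0.21389435]
[0.5432 0.0135] 0.074 key 68.81315683779388 397 line 62.730186323466114 320
11.6833
```

View pics/w2.png

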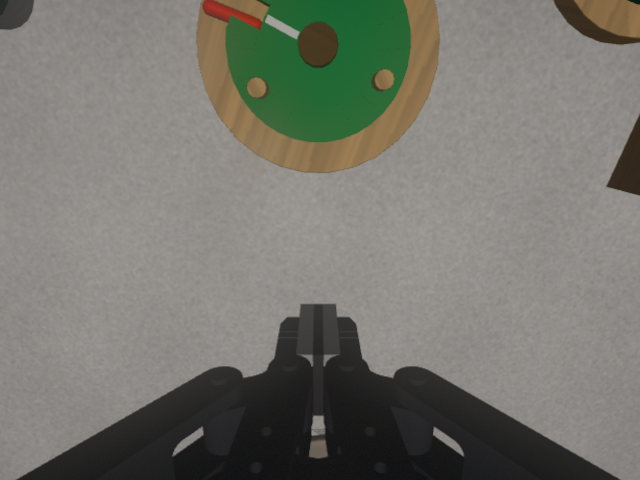

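The push went as modelled. The notch, at about (265,12), is 6–7° short of the red key. I'll finish the turn and look again.

```bash
sed -i 's/\[.05,0\]/[-.06,0]/' h.py; python3 - <<'E'
from h import *
push(-6, 9.6)
look("pics/w3.png")
E
```

```text
[-0.47073443 -1.38144217 -0.02945733]
[0.5437 0.0134] 0.0741 key None 0 line 70.61441207795025 235
17.7333
```

View pics/w3.png

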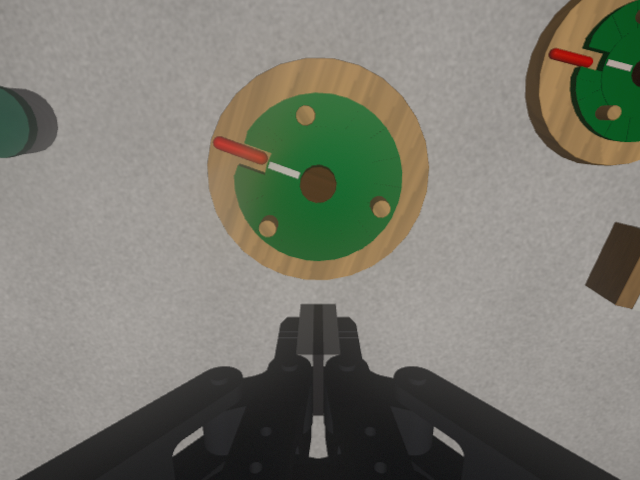

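```bash
sed -i 's/(0,190,90)/(0,165,90)/; s/(175,190,90)/(172,165,90)/' h.py; python3 - <<'E'
from h import *
p=wrist()
for o in stand("wrist",p,near=C): print(*o)
for n in ("scene",):
    for o in stand(n,optics.get_image(n)[0],near=C): print(n,*o)
def pcol(z,m):
    v,u=np.nonzero(m); return cast("wrist",np.c_[u,v],z)
g,red,w=masks(p)
P=pcol(.038,red)-[.5437,.0134]; k=np.hypot(*P.T); P=P[(k>.045)&(k<.11)]
_,s,vt=np.linalg.svd(P-P.mean(0)); print(P.mean(0),np.degrees(np.arctan2(vt[0,1],vt[0,0])))
cv2.imwrite("pics/c3.png",cv2.resize(p[110:210,190:330,::-1],None,fx=5,fy=5,interpolation=2))
E
```

```text
[0.5435 0.0132] 0.074 key 69.33262311035526 452 line 70.41950284554567 237
scene [0.5466 0.01  ] 0.0762 key 70.53822410045518 67 line 76.72134408805222 39
[0.02751016 0.0731837 ] 69.75160620387577
```

View pics/c3.png

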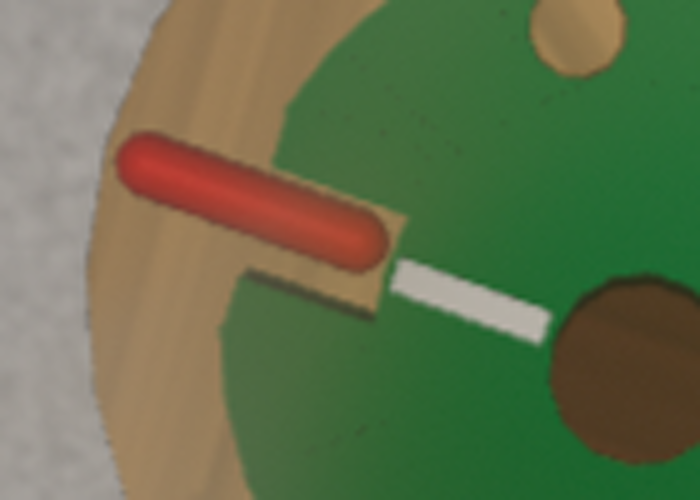

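The key bar sits inside the notch outline, within about 1° (roughly 1 mm). Next I press the hub.

```bash
python3 - <<'E'
from h import *
q=down(0); X=[.544,.0134]
r.reach([*X,.14],q)
r.move_straight([*X,.098],speed=.08,max_force=10)
print(r.move_straight([*X,.080],speed=.02,max_force=35)); s=r.read_state(); print(s["eef_pos"],s["contact_force"])
r.hold(.4); s=r.read_state(); print(s["eef_pos"],s["contact_force"])
r.move_straight([*X,.16],speed=.1)
look("pics/w4.png",.042)
E
```

```text
False
[0.54450985 0.01336875 0.08265187] [-7.42475538 -0.36245487 25.32005042]
[0.5445146  0.01336481 0.0826633 ] [-7.76129844  0.41518029 24.77806915]
[0.5436 0.0135] 0.0741 key 69.3268717069696 455 line 70.33654187014041 227
22.4583
```

View pics/w4.png

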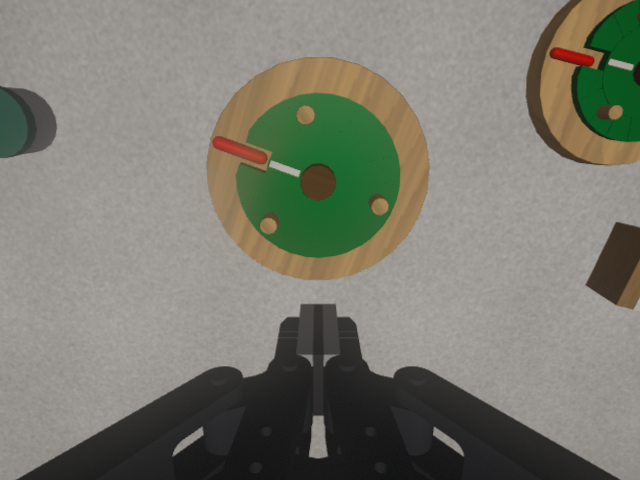

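The plate is home. The tip stopped at z≈0.0577 with 25 N, and the home hub top is at 0.058. The plate radius fits the lower plane, and the key fills the notch at (240,150).

```bash
python3 -c "
from workcell import r
print(r.finish_job())"
```

```text
the job is handed in; nothing more can be done
None
```

I turned the plate until its notch stood over the red key (within about 1°, roughly 1 mm), pressed it fully home, took the hand away and handed the job in; no verdict came back.

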